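Restock a ratcheted pusher tray of boxed toy cars

TASK

Restock the pusher tray: throw the follower's ratchet pawl over so that the follower can slide back, then stand the spare carton in the lane behind the other three, window to the front like theirs. Throw the pawl back into the rack and slide the follower up, click by click, until its sprung plate is left pressing on the row with the pawl holding it - firm, but neither slack nor driven solid, so that no carton is crushed. Leave the other things on the counter alone.

Things in the scene. Friction and masses are not known exactly. Their poses are not given: they have to be found in the camera images.
- tray: Grey steel pusher tray fixed to the counter, 380 mm long (its y), 116 mm wide (x). Origin: on the counter under the lane, +y to the BACK (y = -220 to +160 mm). Lane bed 6 mm above the counter, 66 mm wide (x = -33 to +33 mm) between side rails 4 mm thick, 30 mm high. Three cartons stand in the lane, windows to the front (-y), against an adjustable front stop, set anywhere from y = -198 to -158 mm.
- rack (a point): Middle of the steel rack of saw teeth beside the lane, at tray x = +48 to +62 mm, y = -148 to +148 mm: pitch 8 mm, tips 25.5 mm above the counter. The pawl rides on it: the follower can always go forward (-y), clicking, but not back (+y) while the pawl is in.
- follower: Carriage that holds the row forward; slides along tray y to its rear end at +67 mm, friction 1.5 N and drag 4 N at 0.1 m/s. Origin: mid-lane at counter height, under the front face of its steel plate when that is fully out (58 mm wide, from 10 to 92 mm up). The plate is sprung: it yields 24 mm to the back, 3 N as it starts, 8.3 N when solid. At the start it presses on the row or stands up to 32 mm slack.
- fin_top (a point): Middle of the top edge of the follower's black grip fin, 100 mm above the counter, 61 mm behind the follower's origin: an upright wall 10 mm thick (tray x), 52 mm long (tray y), free down to 56 mm above the counter, for pinching from above or pushing at its end. Below lie two spring barrels (x = +-19 mm). A steady push of 7 to 9 N leaves the row firm once the pawl has settled.
- pawl (a joint): Throw-over pawl, rad, hinge along tray x. 0 to 0.25: nose down in the rack, lever leaning 40 deg to the back; 0.7: dead centre; 1.45: thrown out, lever leaning 43 deg to the front. Falls either way by its weight. Loaded, it is locked on its tooth: pushing the lever forward (3 to 6 N) must first ease the follower 4 mm forward; then it pops out and the follower springs back up to 13 mm.
- pawl_knob (a point): Centre of the black knob on the pawl's lever: a bar 16 mm in diameter, 26 mm long (tray x), about 86 mm above the counter when in, 84 mm when out. The lever is 58 mm from pivot to knob centre, 10 x 5 mm, and swings in the plane tray x = +55 mm.
- pawl_pivot (a point): Pivot of the pawl, 42 mm above the counter, 52 mm behind the follower's origin, on the follower's side arm, which reaches 46 mm above the counter. Let go with the pawl in, the pressed follower gives back up to 10 mm until the pawl sits on a tooth.
- carton_new: The spare carton, standing on the counter: blue card window box with a toy car in it, 56 mm wide (its x), 44 mm deep (its y), 96 mm tall, about 120 g. Origin: centre of its underside; its clear window faces its own -y. All four cartons are alike.
- new_window (a point): Middle of the spare carton's window: 22 mm to the -y side of its middle, 48 mm up.
- cased_car: Bystander: model car in a clear case on a black base, 150 x 74 x 72 mm. Origin: centre of its underside. It and the spare carton stand one on each side of the tray, either way round.
- tape_dispenser: Bystander: black desk tape dispenser, 150 x 55 x 78 mm, beyond the tray. Origin: centre of its underside.
- puzzle_box: Bystander: flat toy box, 110 x 170 x 45 mm, beyond the tray. Origin: centre of its underside.
Not all that is in view belongs to the job. Leave any green or red look-alike of the carton_new alone.

How it is judged:
On the way, in this order (a step that is already met when the one before it is completed fails the run):
1. the pawl is thrown over, out of the rack (value of joint pawl above 1 rad), for 0.2 s.
2. the follower is slid back with the pawl out, leaving room for a carton (value of joint pawl above 1 rad and y of follower in the frame of tray above 0.032 m), for 0.1 s.
3. the spare carton stands on the lane bed between the row and the follower (angle between carton_new's own z axis and vertical below 0.12 rad and z of carton_new in the frame of tray below 0.01 m and x of carton_new in the frame of tray between -0.012 and 0.012 m and y of carton_new in the frame of tray above -0.055 m and y of carton_new in the frame of follower below 0.006 m), for 0.1 s.
At the end, for the whole second after the job is handed in: Pawl in the rack (under 0.4 rad) and holding: the sprung plate presses on the spare carton with 2.8 to 8.1 N (not slack, not solid). The spare carton stands upright and square (within 0.12 rad) on the lane bed, next behind the other three, window to the front. All at rest (all of step 3 and value of joint pawl below 0.4 rad and contact force between follower and carton_new between 2.8 and 8.1 N and y of carton_new in the frame of tray below 0.018 m and y of new_window in the frame of follower below -0.012 m and angle between the y axis of carton_new and the y axis of tray, either way round below 0.12 rad and linear speed of each of carton_new, follower below 0.01 m/s); the robot touches nothing.
It fails at once if a carton crushed: the follower pressed on the spare carton with more than 18 N (contact force between follower and carton_new above 18 N).
It fails at once if the spare carton knocked over (angle between carton_new's own z axis and vertical above 0.6 rad).
It fails at once if a bystander moved by more than 20 mm (distance of any of cased_car, tape_dispenser, puzzle_box from where it was at the start of the episode above 0.02 m).
It also fails if it takes over 72 s, if anything falls off the work surface, if the arm or the gripper's body presses on something with over 40 N, if the wrist force passes 120 N, or if a joint passes its speed limit or range.

ROBOT

A 6-joint arm with a two-finger parallel gripper is mounted at the origin on the work surface. World frame = base frame: x ahead of the robot, y to its left, z up, the work surface at z = 0. Lengths are in m, angles in rad, forces in N, time in s.
With the tool pointing down it reaches from about 0.35 to 0.975 m from the base axis. Payload 17.4 kg.
Tool frame: the origin (TCP) lies midway between the tips of the shut fingers; the grasp point (between the pads) lies 19 mm behind it; z points along the fingers, y is the line along which they close (so a half turn about z gives the same grasp; the last joint's range is limited). The gripper opens to 85 mm and grips with 20 to 120 N. Pads are 22 mm wide; open, the fingers measure 114 mm over their backs; the gripper's body (76 mm by 85 mm) begins 54 mm behind the grasp point. The pads swing forward as they close: fully open they stand 13 mm farther back than shut.
Start: joints at [-0.038, 0.116, 1.442, -0, 1.584, -0.038], TCP at [0.675, -0, 0.231] pointing down, gripper open.
Joint ranges: [-2.83, 2.83], [-0.83, 2.19], [0.07, 2.5], [-1.14, 4.28], [0.01, 3], [-2.97, 2.97]. Speed limits (rad/s): [1.89, 1.89, 2.22, 3.14, 3.14, 3.14].

INTERFACE

Orientations are given as [roll, pitch, yaw] about the fixed x, y, z axes, in that order (R = Rz(yaw) Ry(pitch) Rx(roll)).
In Python, from station import bot gives the robot as it stands.
- The arm moves only by the tool arm_command, never from a script. Its argument "motion" is a list that holds one entry, the list of rows, each a list of 7 numbers: the turn, a rotation vector about the tool's x, y, z in rad, then the shift along the tool's x, y, z in m, then the closure in counts, from 0 (fully open) to 255 (shut). In form: [[[wx, wy, wz, dx, dy, dz, grip], ...]]. A call has exactly 8 rows; each row is the pose to reach, as a shift and turn from the pose commanded when the call began, along the tool's axes at that moment; what a row does not reach only later rows make up. A row lasts 1/8 s, in which the tool goes at most 62.5 mm and 10.7 degrees, less where a joint would pass 70% of its speed; a pose out of reach is approached as far as the arm can. A call with a gripper value outside its range is refused whole. The fingers move at their own pace and stop on an object; the grip force is fixed at half the most. Time passes only in rows, so rows that repeat a pose let the fingers close, or fill a call up. It gives the time, the measured TCP pose, the force, the opening and the grip force at its end, in the units of the state.
- bot.get_obs(): the state, without advancing time (a new reading comes with each control period).
- bot.capture(name): name is "scene" or "side" or "wrist"; returns a dict with "color" (384x512x3 uint8, red, green, blue), "depth" (384x512 float32, m along the optical axis (not along the pixel's ray), 0 where there is no reading), "camera_matrix" (3x3 intrinsics, pixels), "camera_from_world" (4x4, takes a point from world to camera coordinates); the wrist camera has in their place "hand_eye" (4x4, takes a point from camera to tool coordinates, whose origin is the TCP and whose axes are the flange's). Camera axes: x right, y down, z forward; pixel columns grow to the right and rows downward; lengths in m; the calibration is good to about 2 mm. A picture is of the moment at which its call begins: read the wrist's pose just before it.
- bot.hand_in(): hands the job in; it is judged then, once.
The state is a dict: "time_s": time; "joint_pos": joint angles; "joint_vel": joint speeds; "joint_efforts": joint torques, N m; "position": TCP position; "eef_rot": TCP orientation; "wrist_force": force on the tool from outside, world axes, zero at the start; "moment": the same for the moment, N m; "width": opening from 0.0 (shut) to 1.0 (fully open); "gripper_force": force on a finger pad.
Only numpy, scipy, OpenCV 4.12 (cv2) and the standard library are available. Lean on these libraries where they do the work, as an engineer would, in place of code of your own. Each camera call takes 0.05 s, during which the arm holds its last target. There are 200 camera calls.

## Working session

There is one attempt and no reset: what is moved stays moved. The work goes in short steps, Python scripts to look and compute and a tool call to move; the robot and the scene stay as the last step left them, time stands still between calls to the robot, and variables do not carry over. Pictures are saved under pics/ and viewed, at most 13 in all, crops included, and the job is handed in when it is done.

Besides the shell and the picture viewer there is one more tool, called after ">>>" by a JSON object that holds its "api" and its "payload", one argument or row to a line. arm_command: Moves the arm, as the interface text tells. Its arguments: {"type":"object","properties":{"motion":{"type":"array"}},"required":["motion"]}

```bash
mkdir -p pics; ls; cat > h.py <<'E'
import numpy as np,cv2
from station import bot
def save(n,f):
    c=bot.capture(n); np.savez('pics/'+f+'.npz',**c); cv2.imwrite('pics/'+f+'.png',cv2.cvtColor(c['color'],cv2.COLOR_RGB2BGR)); return c
def pt(c,u,v,r=1,z=None):
    K=c['camera_matrix'];T=np.linalg.inv(c['camera_from_world'])
    d=np.linalg.inv(K)@[u,v,1]
    if z is not None:
        w=T[:3,:3]@d; s=(z-T[2,3])/w[2]; return T[:3,3]+s*w
    p=c['depth'][int(v)-r:int(v)+r+1,int(u)-r:int(u)+r+1]; p=np.median(p[p>0])
    return (T@np.append(d*p,1))[:3]
def crop(f,u0,v0,u1,v1,k):
    im=cv2.imread('pics/'+f+'.png')[v0:v1,u0:u1]
    return cv2.resize(im,None,fx=k,fy=k,interpolation=cv2.INTER_CUBIC)
E
python3 - <<'E'
from h import *
print(bot.get_obs())
a=save('scene','s0');b=save('side','d0')
im=np.vstack([cv2.imread('pics/s0.png'),cv2.imread('pics/d0.png')])
cv2.imwrite('pics/s0d.png',cv2.resize(np.hstack([cv2.imread('pics/s0.png'),cv2.imread('pics/d0.png')]),(800,300)))
for c in(a,b): print(np.linalg.inv(c['camera_from_world']).round(3),c['camera_matrix'])
E
```

```text
pics
{'time_s': 0.0, 'joint_pos': array([-3.78099068e-02,  1.16487563e-01,  1.44229417e+00, -2.19970299e-05,
        1.58400841e+00, -3.78057634e-02]), 'joint_vel': array([-0.00015331,  0.00064157,  0.00160841, -0.00128861,  0.00018695,
        0.00011008]), 'joint_efforts': array([-3.01628024e-03, -7.32023120e+01, -6.32483125e+01, -3.67824050e-04,
        6.55109907e-03, -4.52531231e-05]), 'position': array([ 6.74796335e-01, -1.42900682e-05,  2.30543165e-01]), 'eef_rot': array([-3.14039519e+00, -2.32814782e-05,  1.57079189e+00]), 'wrist_force': array([-0.72400925,  0.71532314, -0.06062578]), 'moment': array([-0.02432634,  0.00472646,  0.00644827]), 'gripper_force': 0.0, 'width': 0.9999049126553758}
[[ 0.757  0.391 -0.524  1.169]
 [ 0.654 -0.471  0.592 -0.616]
 [-0.016 -0.79  -0.612  0.734]
 [ 0.     0.     0.     1.   ]] [[355.75927015   0.         253.20123181]
 [  0.         355.75927015 183.79966837]
 [  0.           0.           1.        ]]
[[ 0.76  -0.383  0.526 -0.092]
 [-0.65  -0.465  0.601 -0.75 ]
 [ 0.014 -0.798 -0.602  0.849]
 [ 0.     0.     0.     1.   ]] [[467.0716444    0.         259.23472413]
 [  0.         467.0716444  191.04092306]
 [  0.           0.           1.        ]]
```

View pics/s0.png

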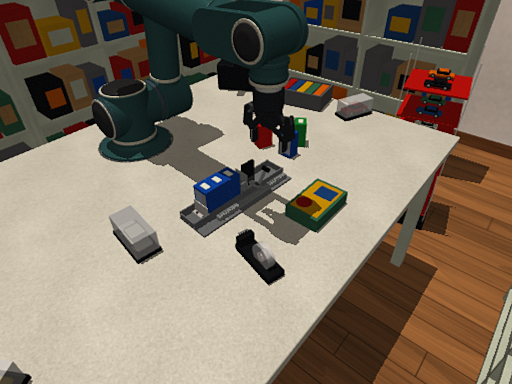

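View pics/d0.png

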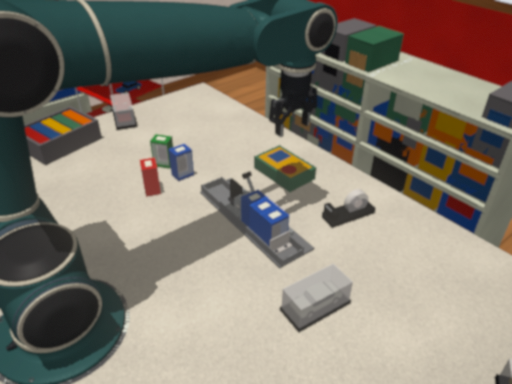

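The scene view shows the tray from about (185,220) to (288,170), with three blue cartons at (217,190), the cased car at (135,232), the tape dispenser at (260,257) and the puzzle box at (316,204). In the side view there are three loose cartons: green (162,150), red (150,176) and blue (181,161). The blue one matches carton_new. I'll enlarge to confirm.

```bash
python3 - <<'E'
from h import *
A=crop('s0',170,110,330,245,5);B=crop('d0',130,120,330,270,4)
cv2.imwrite('pics/c1.png',B);cv2.imwrite('pics/c2.png',crop('s0',175,110,325,222,5))
E
```

```text
(no output)
```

View pics/c1.png

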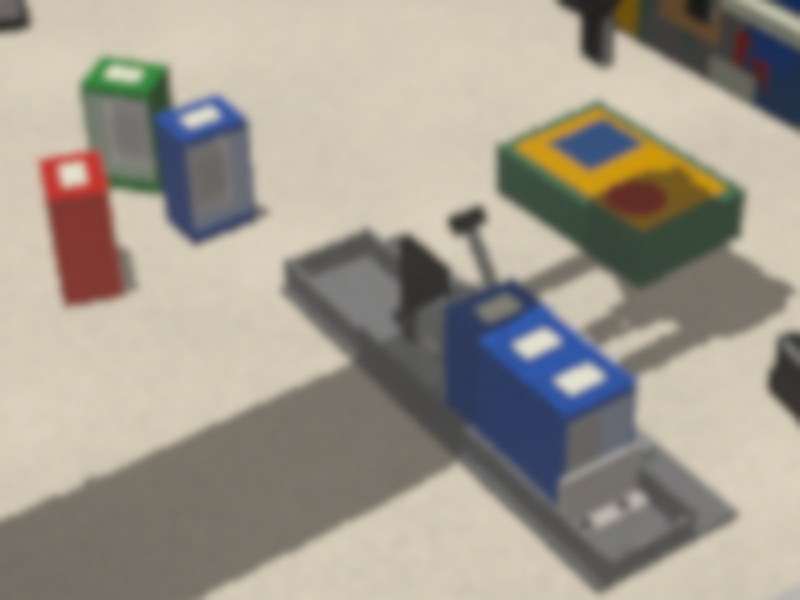

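View pics/c2.png

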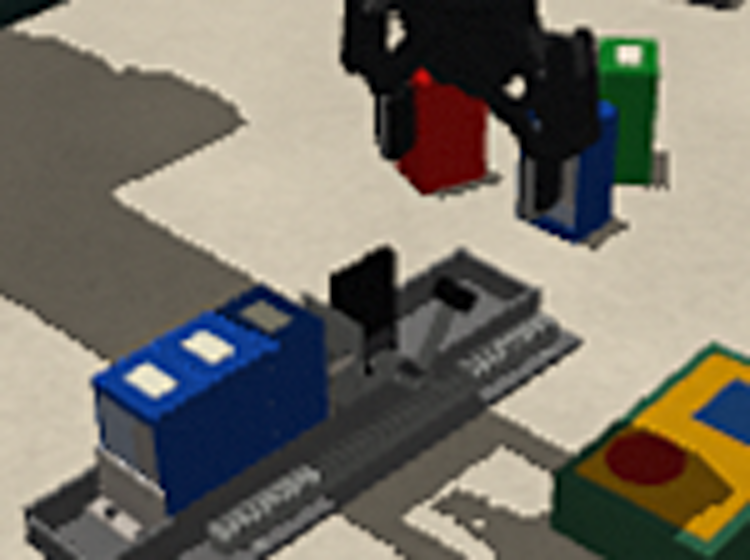

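The crops confirm it. The blue carton at side px (181,161) is carton_new, with its window towards the camera, lower right. The red carton at (150,176) and the green at (162,150) are look-alikes. The pawl knob is at side px (247,175), leaning back, and the fin is at (235,188). Next I'll get metric positions from the depth cloud.

```bash
cat >> h.py <<'E'
def cloud(c,step=1):
    K=c['camera_matrix'];T=np.linalg.inv(c['camera_from_world']);d=c['depth']
    v,u=np.mgrid[0:d.shape[0],0:d.shape[1]]
    P=np.stack([(u-K[0,2])/K[0,0]*d,(v-K[1,2])/K[1,1]*d,d],-1)
    return P@T[:3,:3].T+T[:3,3]
E
python3 - <<'E'
from h import *
for f in('s0','d0'):
    c=dict(np.load('pics/'+f+'.npz'));W=cloud(c);im=c['color'].astype(int)
    print(f,'table z',np.median(W[...,2][(abs(W[...,2])<.02)&(c['depth']>0)]))
    hi=((W[...,2]>.096)&(W[...,2]<.112)&(W[...,0]>.3)&(W[...,0]<1.1)&(abs(W[...,1])<.5)&(c['depth']>0)).astype(np.uint8)
    n,l,s,ce=cv2.connectedComponentsWithStats(hi)
    for i in range(1,n):
        if s[i,4]>12:
            p=W[l==i]; r=cv2.minAreaRect((p[:,:2]*1000).astype(np.float32)); print(s[i],ce[i].round(),np.round(r[0],1),np.round(r[1],1),round(r[2],1),p[:,2].mean().round(4),im[l==i].mean(0).round())
c=dict(np.load('pics/d0.npz'))
for n,u,v,z in[('front L bottom',280,267.5,0),('front R base',314,249,0.003),('front R base d',312,248,None),('rear L rail top',201.5,185.5,.03),('rear R rail top',222,178,.03),('front L railtop',280,261,.03),('knob',247,175,None),('fin top front',241,188,None),('fintop',231,180,.1)]:
    print(n,pt(c,u,v,1,z).round(4))
c=dict(np.load('pics/s0.npz'))
for n,u,v in[('knob',175+455/5,110+293/5),('fin side',175+362/5,110+300/5)]:
    print(n,pt(c,u,v,1).round(4))
print(pt(c,175+332/5,110+277/5,1,.1),pt(c,175+390/5,110+250/5,1,.1))
E
```

```text
s0 table z 0.0019240246659764093
[295 117  12   9  93] [300. 121.] [507.5 407.6] [41.7 64.2] 35.2 0.0988 [ 82. 143.  82.]
[241 159  13   9  45] [247. 163.] [542.2  65.7] [51.9 11.2] 84.6 0.1009 [27. 26. 23.]
[263 165   7   5  13] [266. 167.] [599.6  89.6] [10.2 22.9] 67.6 0.0977 [26. 26. 26.]
[193 166  47  30 611] [216. 180.] [533.2 -58.9] [134.9  61.9] 84.9 0.1035 [ 49.  75. 124.]
d0 table z 0.0005796134023529076
[150 135  20   9  75] [161. 139.] [500.8 401.1] [45.3 55. ] 40.6 0.0975 [110. 156. 106.]
[169 144  19  12  84] [179. 150.] [514.8 309.6] [47.6 57.8] 87.5 0.0973 [111. 127. 165.]
[140 158  17  13  93] [148. 164.] [401.3 302.5] [56.9 42.7] 66.9 0.0974 [193.  99.  88.]
[230 179  13  10  49] [236. 183.] [535.1  63.8] [48.1 11. ] 86.9 0.0999 [80. 77. 71.]
[241 190  49  37 809] [265. 207.] [528.2 -61.1] [136.7  60.7] 84.4 0.1022 [ 86. 105. 148.]
front L bottom [ 0.484  -0.1752  0.    ]
front R base [ 0.594  -0.1854  0.003 ]
front R base d [ 0.589  -0.1826  0.0075]
rear L rail top [0.5091 0.196  0.03  ]
rear R rail top [0.5786 0.1882 0.03  ]
front L railtop [ 0.4783 -0.1796  0.03  ]
knob [0.59   0.083  0.0931]
fin top front [0.5351 0.0415 0.0974]
fintop [0.5347 0.0848 0.1   ]
knob [0.6025 0.0853 0.0942]
fin side [0.5457 0.0616 0.076 ]
[0.53769843 0.04342661 0.1       ] [0.54593243 0.08920859 0.1       ]
```

>>> {"api": "arm_command", "payload": {
  "motion": [
    [[0,0,0.02,0.03,-0.019,0.01,128],[0,0,0.05,0.07,-0.045,0.02,255],[0,0,0.084,0.11,-0.07,0.03,255],[0,0,0.084,0.122,-0.077,0.04,255],[0,0,0.084,0.122,-0.077,0.04,255],[0,0,0.084,0.122,-0.077,0.04,255],[0,0,0.084,0.122,-0.077,0.04,255],[0,0,0.084,0.122,-0.077,0.04,255]]
  ]
}}

```text
time_s: 1.1
position: [0.5984, 0.1214, 0.1915]
eef_rot: [3.141, 0.0, 1.486]
wrist_force: [0.3, -0.2, 1.5]
width: -0.002
gripper_force: 0.0
```

```bash
python3 - <<'E'
from h import *
from scipy.spatial.transform import Rotation as R
o=bot.get_obs();print(o['position'],o['eef_rot'],o['time_s'])
c=bot.capture('wrist');np.savez('pics/w0.npz',**c,pos=o['position'],rpy=o['eef_rot'])
print(c['hand_eye'].round(3),c['camera_matrix'].round(1))
c2=save('side','d1')
cv2.imwrite('pics/w0.png',cv2.cvtColor(c['color'],cv2.COLOR_RGB2BGR))
T=np.eye(4);T[:3,:3]=R.from_euler('xyz',o['eef_rot']).as_matrix();T[:3,3]=o['position']
c['camera_from_world']=np.linalg.inv(T@c['hand_eye'])
W=cloud(c);print('table',np.percentile(W[...,2][c['depth']>0],[1,10,30,50,70,90,99]).round(3))
hi=((W[...,2]>.03)&(c['depth']>0)).astype(np.uint8)
for lo,h in((.024,.04),(.08,.096),(.096,.112)):
  n,l,s,ce=cv2.connectedComponentsWithStats(((W[...,2]>lo)&(W[...,2]<h)).astype(np.uint8))
  for i in range(1,n):
    if s[i,4]>60:
      p=W[l==i];r=cv2.minAreaRect((p[:,:2]*1000).astype(np.float32));print(lo,s[i],np.round(r[0],1),np.round(r[1],1),round(r[2],1),p[:,2].mean().round(4),c['color'][l==i].mean(0).round())
E
```

```text
[0.59838551 0.12139069 0.19145554] [3.14140050e+00 7.40453450e-06 1.48599144e+00] 1.1
[[ 0.    -0.962 -0.275  0.07 ]
 [ 1.     0.    -0.    -0.001]
 [ 0.    -0.275  0.962 -0.142]
 [ 0.     0.     0.     1.   ]] [[275.7   0.  250.8]
 [  0.  275.7 189.2]
 [  0.    0.    1. ]]
table [-0.002 -0.001 -0.001  0.     0.045  0.275  0.29 ]
0.024 [ 46   0  17  44 508] [420.6 291.1] [40.4  2.7] 67.2 0.0319 [75. 25. 25.]
0.024 [120   0  62  14 397] [516.2 292.8] [57.2  7.6] 3.8 0.0321 [71. 78. 89.]
0.024 [352  88  10 153 807] [714.4 118.8] [169.7   1.6] 89.6 0.0321 [36. 52. 42.]
0.024 [ 161  106   75  152 1435] [539.9 111.8] [177.   74.7] 86.3 0.0287 [110. 110. 108.]
0.024 [199 201  15  47 158] [541.6  67.3] [ 8.4 54. ] 5.2 0.0322 [31. 31. 31.]
0.08 [  0   0  14  28 317] [416.4 282.1] [20.5  4.3] 69.8 0.0856 [75. 26. 26.]
0.08 [236 212  28  17 340] [593.7  91.4] [14.1 25.7] 86.0 0.0922 [38. 39. 39.]
0.08 [186 219  17  51 217] [541.9  69.4] [ 9.4 49.9] 7.1 0.088 [21. 22. 22.]
0.096 [185 225  15  46 420] [537.3  70.7] [46.2 10.3] 86.1 0.0989 [26. 26. 26.]
```

View pics/w0.png

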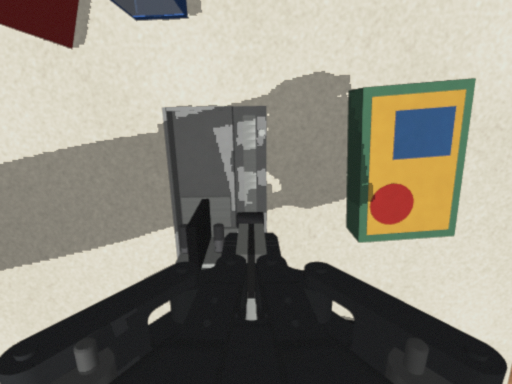

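The wrist view looks towards the tray's rear. The knob is at (250,218), just ahead of the shut fingers, and the fin is at (198,230). Knob centre is about (0.594,0.091), so I'll descend behind it.

>>> {"api": "arm_command", "payload": {
  "motion": [
    [[0,0,0,0.002,-0.002,0.05,255],[0,0,0,0.002,-0.002,0.09,255],[0,0,0,0.002,-0.002,0.109,255],[0,0,0,0.002,-0.002,0.109,255],[0,0,0,-0.006,-0.002,0.109,255],[0,0,0,-0.012,-0.002,0.109,255],[0,0,0,-0.018,-0.002,0.109,255],[0,0,0,-0.022,-0.002,0.109,255]]
  ]
}}

```text
time_s: 2.2
position: [0.5944, 0.0999, 0.083]
eef_rot: [3.141, -0.0, 1.487]
wrist_force: [1.4, 1.4, -0.4]
width: 0.003
gripper_force: 0.3
```

>>> {"api": "arm_command", "payload": {
  "motion": [
    [[0,0,0,-0.004,0,0,255],[0,0,0,-0.008,0,0,255],[0,0,0,-0.012,0,0,255],[0,0,0,-0.016,0,0,255],[0,0,0,-0.02,0,0,255],[0,0,0,-0.024,0,0,255],[0,0,0,-0.028,0,0,255],[0,0,0,-0.028,0,0,255]]
  ]
}}

```text
time_s: 3.2
position: [0.5918, 0.0721, 0.0823]
eef_rot: [-3.142, -0.0, 1.487]
wrist_force: [0.3, 0.7, -0.2]
width: -0.001
gripper_force: 0.0
```

```bash
python3 - <<'E'
from h import *
save('scene','s1');save('side','d1')
cv2.imwrite('pics/v1.png',np.hstack([crop('s1',185,110,315,230,3),crop('d1',190,140,310,260,3)]))
E
```

```text
(no output)
```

View pics/v1.png

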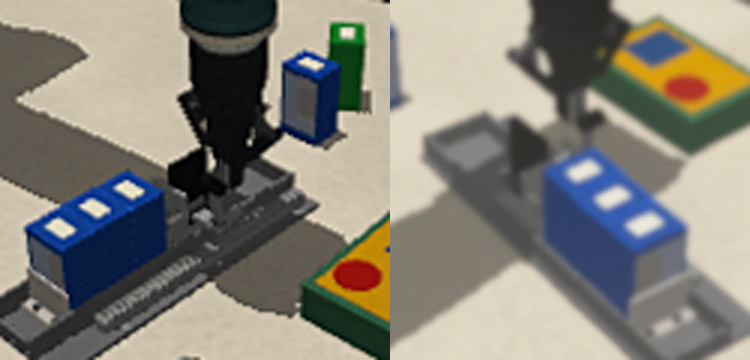

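```bash
python3 - <<'E'
from h import *
for f in('s1','d1'):
    c=dict(np.load('pics/'+f+'.npz'));W=cloud(c);im=c['color'].astype(int)
    m=(W[...,0]>.52)&(W[...,0]<.63)&(W[...,1]>0.005)&(W[...,1]<.12)&(W[...,2]>.07)&(W[...,2]<.106)&(im.max(-1)<110)
    n,l,s,ce=cv2.connectedComponentsWithStats(m.astype(np.uint8))
    for i in range(1,n):
        if s[i,4]>5: p=W[l==i];print(f,s[i],p.min(0).round(3),p.max(0).round(3),p.mean(0).round(3))
E
```

```text
s1 [237 159  18  19 156] [0.523 0.033 0.07 ] [0.565 0.092 0.104] [0.544 0.059 0.087]
s1 [252 166  14  14  69] [0.581 0.038 0.071] [0.609 0.078 0.106] [0.599 0.055 0.095]
s1 [240 176   1   7   7] [0.563 0.005 0.071] [0.565 0.008 0.092] [0.564 0.007 0.081]
d1 [246 175  16  13  99] [0.575 0.03  0.072] [0.602 0.074 0.106] [0.586 0.048 0.096]
d1 [230 179  14  21 150] [0.52  0.033 0.07 ] [0.541 0.089 0.104] [0.532 0.059 0.088]
```

>>> {"api": "arm_command", "payload": {
  "motion": [
    [[0,0,0,-0.004,0,0,255],[0,0,0,-0.008,0,0,255],[0,0,0,-0.012,0,0,255],[0,0,0,-0.016,0,0,255],[0,0,0,-0.016,0,0,255],[0,0,0,-0.016,0,0,255],[0,0,0,0.01,0,0,255],[0,0,0,0.01,0,-0.04,255]]
  ]
}}

```text
time_s: 4.3
position: [0.5913, 0.0834, 0.1198]
eef_rot: [-3.136, 0.001, 1.488]
wrist_force: [-0.6, -0.2, 0.9]
width: 0.0
gripper_force: 0.0
```

>>> {"api": "arm_command", "payload": {
  "motion": [
    [[0,0,0,0.02,0.0,-0.04,255],[0,0,0,0.04,0.0,-0.08,255],[0,0,0,0.08,0.0,-0.08,255],[0,0,0,0.08,0.0,-0.08,200],[0,0,0,0.08,0.0,-0.08,128],[0,0,0,0.08,0.0,-0.08,128],[0,0,0,0.08,0.0,-0.08,128],[0,0,0,0.08,0,-0.08,128]]
  ]
}}

```text
time_s: 5.3
position: [0.5994, 0.1616, 0.2023]
eef_rot: [3.142, -0.0, 1.486]
wrist_force: [-1.1, 0.3, 0.6]
width: 0.497
gripper_force: 0.0
```

```bash
cat >> h.py <<'E'
from scipy.spatial.transform import Rotation as R
def wrist(f):
    o=bot.get_obs();c=bot.capture('wrist')
    T=np.eye(4);T[:3,:3]=R.from_euler('xyz',o['eef_rot']).as_matrix();T[:3,3]=o['position']
    c['camera_from_world']=np.linalg.inv(T@c['hand_eye']);np.savez('pics/'+f+'.npz',**c)
    cv2.imwrite('pics/'+f+'.png',cv2.cvtColor(c['color'],cv2.COLOR_RGB2BGR));return c
E
cat > dark.py <<'E'
from h import *
def dark(c,f,box,zs,mx=110):
    W=cloud(c);im=c['color'].astype(int)
    m=(W[...,0]>box[0])&(W[...,0]<box[1])&(W[...,1]>box[2])&(W[...,1]<box[3])&(W[...,2]>zs[0])&(W[...,2]<zs[1])&(im.max(-1)<mx)
    n,l,s,ce=cv2.connectedComponentsWithStats(m.astype(np.uint8))
    for i in range(1,n):
        if s[i,4]>5: p=W[l==i];print(f,s[i],p.min(0).round(3),p.max(0).round(3),p.mean(0).round(3))
E
python3 - <<'E'
from dark import *
for n,f in(('scene','s2'),('side','d2')): dark(save(n,f),f,(.51,.63,.005,.16),(.07,.106))
wrist('w2')
cv2.imwrite('pics/v2.png',np.hstack([crop('s2',205,130,305,230,4),crop('d2',205,140,305,240,4)]))
E
```

```text
s2 [235 159  20  25 198] [0.514 0.005 0.07 ] [0.607 0.091 0.104] [0.555 0.049 0.088]
d2 [230 179  13  16 138] [0.528 0.036 0.07 ] [0.541 0.091 0.103] [0.533 0.063 0.09 ]
d2 [258 185   9   7  32] [0.575 0.006 0.085] [0.599 0.021 0.094] [0.586 0.012 0.091]
d2 [235 197   5   3  10] [0.512 0.034 0.07 ] [0.522 0.04  0.079] [0.517 0.037 0.074]
```

View pics/v2.png

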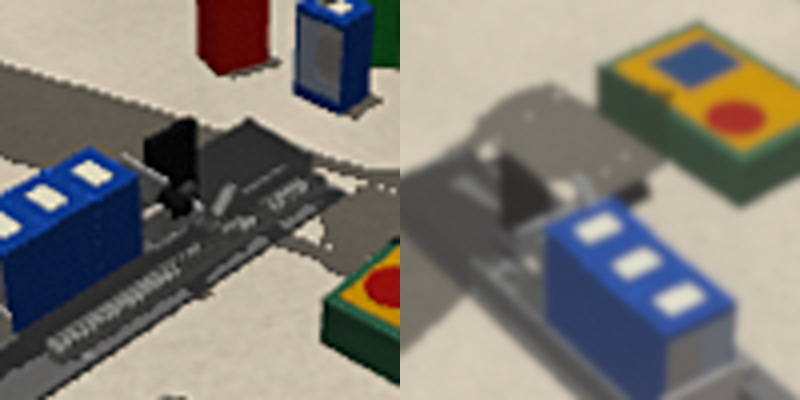

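Pawl is out. The knob now leans forward at about (0.59,0.013), left crop px (180,200), and the fin is at y≈0.063. Next I'll locate the fin precisely from the wrist.

```bash
python3 - <<'E'
from dark import *
c=dict(np.load('pics/w2.npz'))
dark(c,'w2',(.51,.63,.0,.16),(.09,.106))
W=cloud(c);m=(W[...,2]>.093)&(W[...,2]<.106)&(abs(W[...,0]-.54)<.04)&(abs(W[...,1]-.06)<.06)
p=W[m];print(len(p),p.mean(0),np.round(cv2.minAreaRect((p[:,:2]*1000).astype(np.float32))[0:2],1),cv2.minAreaRect((p[:,:2]*1000).astype(np.float32))[2])
p=W[(W[...,2]>.025)&(W[...,2]<.034)&(abs(W[...,0]-.54)<.07)&(abs(W[...,1]-.15)<.06)]
r=cv2.minAreaRect((p[:,:2]*1000).astype(np.float32));print(r,cv2.boxPoints(r))
o=bot.get_obs();print(o['position'],o['eef_rot'])
E
```

```text
w2 [200 290   7  13  32] [0.535 0.043 0.09 ] [0.541 0.054 0.1  ] [0.54  0.047 0.097]
w2 [242 310  23   9 157] [0.576 0.011 0.09 ] [0.601 0.022 0.092] [0.589 0.016 0.091]
25 [0.53961433 0.0474086  0.09806577] [[540.   47.4]
 [ 11.8   4.5]] 59.0293083190918
((554.2344970703125, 143.08099365234375), (112.88951873779297, 99.20829010009766), 86.12242889404297) [[500.92685  90.1199 ]
 [599.908    83.41098]
 [607.5421  196.04208]
 [508.56097 202.751  ]]
[0.59936224 0.16189439 0.20231427] [-3.14157007e+00 -1.26613018e-05  1.48664363e+00]
```

>>> {"api": "arm_command", "payload": {
  "motion": [
    [[0,0,0,-0.03,-0.016,0.0,128],[0,0,0,-0.07,-0.037,0.0,128],[0,0,0,-0.101,-0.053,0.02,128],[0,0,0,-0.101,-0.053,0.06,128],[0,0,0,-0.101,-0.053,0.1,128],[0,0,0,-0.101,-0.053,0.134,128],[0,0,0,-0.101,-0.053,0.134,128],[0,0,0,-0.101,-0.053,0.134,128]]
  ]
}}

```text
time_s: 6.45
position: [0.5388, 0.0659, 0.0699]
eef_rot: [3.14, -0.0, 1.487]
wrist_force: [1.3, 0.1, 1.3]
width: 0.501
gripper_force: 0.0
```

>>> {"api": "arm_command", "payload": {
  "motion": [
    [[0,0,0,0,0,0,180],[0,0,0,0,0,0,215],[0,0,0,0,0,0,235],[0,0,0,0,0,0,235],[0,0,0,0,0,0,235],[0,0,0,0,0,0,235],[0,0,0,0,0,0,235],[0,0,0,0,0,0,235]]
  ]
}}

```text
time_s: 7.45
position: [0.5382, 0.0659, 0.0694]
eef_rot: [3.141, -0.0, 1.487]
wrist_force: [-5.0, 0.3, 9.2]
width: 0.108
gripper_force: 59.1
```

>>> {"api": "arm_command", "payload": {
  "motion": [
    [[0,0,0,0.01,0,0,235],[0,0,0,0.022,0,0,235],[0,0,0,0.035,0,0,235],[0,0,0,0.048,0,0,235],[0,0,0,0.061,0,0,235],[0,0,0,0.074,0,0,235],[0,0,0,0.085,0,0,235],[0,0,0,0.092,0,0,235]]
  ]
}}

```text
time_s: 8.45
position: [0.5445, 0.158, 0.0693]
eef_rot: [-3.138, 0.001, 1.488]
wrist_force: [-22.0, -1.5, 17.7]
width: 0.102
gripper_force: 60.8
```

>>> {"api": "arm_command", "payload": {
  "motion": [
    [[0,0,0,0,0,0,235],[0,0,0,0,0,0,200],[0,0,0,0,0,0,128],[0,0,0,0,0,0,128],[0,0,0,0,0,0,128],[0,0,0,0,0,-0.05,128],[0,0,0,0,0,-0.11,60],[0,0,0,0,0,-0.15,0]]
  ]
}}

```text
time_s: 9.45
position: [0.5461, 0.1575, 0.2213]
eef_rot: [3.139, -0.001, 1.487]
wrist_force: [-0.5, -0.0, -0.1]
width: 0.901
gripper_force: 0.0
```

```bash
python3 - <<'E'
from dark import *
for n,f in(('scene','s3'),('side','d3')): c=save(n,f);dark(c,f,(.51,.63,.08,.25),(.07,.106),60)
E
```

```text
s3 [262 148  11  13  99] [0.542 0.132 0.07 ] [0.554 0.182 0.104] [0.55  0.156 0.089]
s3 [249 158   7   9  40] [0.515 0.098 0.07 ] [0.545 0.105 0.093] [0.531 0.101 0.081]
s3 [257 163   3   5   7] [0.554 0.097 0.07 ] [0.564 0.102 0.087] [0.557 0.099 0.079]
s3 [265 164   9   7  39] [0.564 0.098 0.072] [0.612 0.127 0.096] [0.6   0.105 0.09 ]
d3 [214 166   9  12  70] [0.534 0.131 0.07 ] [0.542 0.175 0.101] [0.538 0.153 0.088]
d3 [240 172   6   3  12] [0.581 0.098 0.088] [0.6   0.106 0.091] [0.59  0.102 0.089]
```

>>> {"api": "arm_command", "payload": {
  "motion": [
    [[0,0,0,0.02,-0.008,-0.02,0],[0,0,0,0.05,-0.02,-0.04,0],[0,0,0,0.08,-0.033,-0.05,0],[0,0,0,0.097,-0.039,-0.05,0],[0,0,0,0.097,-0.039,-0.05,0],[0,0,0,0.097,-0.039,-0.05,0],[0,0,0,0.097,-0.039,-0.05,0],[0,0,0,0.097,-0.039,-0.05,0]]
  ]
}}

```text
time_s: 10.55
position: [0.5153, 0.2569, 0.2682]
eef_rot: [-3.142, 0.0, 1.486]
wrist_force: [0.8, 0.5, -0.2]
width: 0.997
gripper_force: 0.0
```

```bash
python3 - <<'E'
from h import *
c=wrist('w3');W=cloud(c);o=bot.get_obs();print(o['position'],o['eef_rot'])
n,l,s,ce=cv2.connectedComponentsWithStats(((W[...,2]>.088)&(W[...,2]<.104)&(c['depth']>0)).astype(np.uint8))
for i in range(1,n):
    if s[i,4]>60:
      p=W[l==i];r=cv2.minAreaRect((p[:,:2]*1000).astype(np.float32));print(s[i],np.round(r[0],1),np.round(r[1],1),round(r[2],1),p[:,2].mean().round(4),c['color'][l==i].mean(0).round())
E
```

```text
[0.51524442 0.2569906  0.26822865] [-3.14156482e+00  5.22539333e-05  1.48613127e+00]
[ 196    0   68   70 2637] [505.4 405.9] [44.3 56.7] 35.8 0.0955 [ 98. 155. 106.]
[ 223  101   52   42 2047] [516.7 314.5] [43.9 56. ] 87.2 0.0955 [ 69.  89. 121.]
[ 125  107   51   60 2073] [403.3 306.8] [56.4 44.9] 67.1 0.0954 [184.  93.  88.]
[276 224   9  41 351] [543.1 160.9] [51.4 10.1] 86.3 0.0981 [31. 31. 32.]
[311 271  20   9 166] [594.5 109.2] [12.3 25.4] 83.2 0.0904 [39. 39. 39.]
[258 281  43   5 168] [539.1 101.5] [ 5.9 56.4] 86.5 0.0906 [112. 114. 111.]
```

View pics/w3.png

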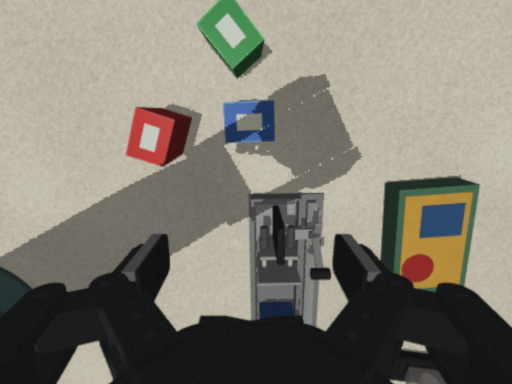

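The blue carton is at wrist px (248,121), pose (0.5167,0.3145), yaw ≈ -2.8°. Red (159,136) and green (231,36) are well clear of it. The lane line runs through the fin at (0.543,0.161). Now for the grasp.

>>> {"api": "arm_command", "payload": {
  "motion": [
    [[0,0,-0.036,0.03,-0.002,0.0,0],[0,0,-0.036,0.057,-0.0035,0.02,0],[0,0,-0.036,0.0575,-0.0035,0.07,0],[0,0,-0.036,0.0575,-0.0035,0.12,0],[0,0,-0.036,0.0575,-0.0035,0.17,0],[0,0,-0.036,0.0575,-0.0035,0.218,0],[0,0,-0.036,0.0575,-0.0035,0.218,0],[0,0,-0.036,0.0575,-0.0035,0.218,0]]
  ]
}}

```text
time_s: 11.6
position: [0.5173, 0.3154, 0.0525]
eef_rot: [3.14, -0.001, 1.523]
wrist_force: [-0.9, 0.2, 0.6]
width: 0.999
gripper_force: 0.0
```

>>> {"api": "arm_command", "payload": {
  "motion": [
    [[0,0,0,0,0,0,50],[0,0,0,0,0,0,80],[0,0,0,0,0,0,110],[0,0,0,0,0,0,110],[0,0,0,0,0,0,110],[0,0,0,0,0,0,110],[0,0,0,0,0,0,110],[0,0,0,0,0,0,110]]
  ]
}}

```text
time_s: 12.6
position: [0.517, 0.3153, 0.0519]
eef_rot: [3.14, -0.001, 1.523]
wrist_force: [-0.4, -0.6, 7.7]
width: 0.65
gripper_force: 63.0
```

>>> {"api": "arm_command", "payload": {
  "motion": [
    [[0,0,0,0,0,-0.02,110],[0,0,0,0,0,-0.07,110],[0,0,0.018,0,0,-0.12,110],[0,0,0.018,-0.03,0.004,-0.125,110],[0,0,0.018,-0.08,0.01,-0.125,110],[0,0,0.018,-0.13,0.015,-0.125,110],[0,0,0.018,-0.17,0.02,-0.125,110],[0,0,0.018,-0.19,0.022,-0.125,110]]
  ]
}}

```text
time_s: 13.6
position: [0.5294, 0.1226, 0.1768]
eef_rot: [3.14, -0.0, 1.503]
wrist_force: [0.2, 1.4, -0.9]
width: 0.65
gripper_force: 63.7
```

```bash
python3 - <<'E'
from h import *
o=bot.get_obs();print(o['position'],o['eef_rot'],o['width'])
for n,f in(('scene','s4'),('side','d4')):
    c=save(n,f);W=cloud(c);im=c['color'].astype(int)
    n_,l,s,ce=cv2.connectedComponentsWithStats(((W[...,2]>.097)&(W[...,2]<.112)&(abs(W[...,0]-.54)<.06)&(W[...,1]<.08)&(W[...,1]>-.2)).astype(np.uint8))
    for i in range(1,n_):
        if s[i,4]>20: p=W[l==i];r=cv2.minAreaRect((p[:,:2]*1000).astype(np.float32));print(f,s[i],r,np.percentile(p[:,1],[2,98]))
E
```

```text
[0.52936449 0.1225656  0.17679882] [ 3.14019958e+00 -2.62793860e-04  1.50336705e+00] 0.6499615016901762
s4 [193 166  47  29 599] ((533.3261108398438, -58.27415466308594), (135.69456481933594, 61.656837463378906), 86.66226959228516) [-0.12472196  0.00409164]
d4 [241 190  49  37 783] ((528.1439208984375, -61.619651794433594), (136.23159790039062, 60.110713958740234), 85.59137725830078) [-0.12672152  0.00300368]
```

>>> {"api": "arm_command", "payload": {
  "motion": [
    [[0,0,0,-0.03,0.004,0,110],[0,0,0,-0.065,0.009,0,110],[0,0,0,-0.084,0.012,0.01,110],[0,0,0,-0.084,0.012,0.04,110],[0,0,0,-0.084,0.012,0.07,110],[0,0,0,-0.084,0.012,0.09,110],[0,0,0,-0.084,0.012,0.104,110],[0,0,0,-0.084,0.012,0.104,110]]
  ]
}}

```text
time_s: 14.7
position: [0.5355, 0.0398, 0.0706]
eef_rot: [-3.14, 0.0, 1.505]
wrist_force: [0.0, 0.4, -1.0]
width: 0.65
gripper_force: 63.7
```

>>> {"api": "arm_command", "payload": {
  "motion": [
    [[0,0,0,0,0,0.004,110],[0,0,0,0,0,0.008,110],[0,0,0,0,0,0.012,110],[0,0,0,0,0,0.0135,110],[0,0,0,0,0,0.0135,110],[0,0,0,0,0,0.0135,110],[0,0,0,0,0,0.0135,110],[0,0,0,0,0,0.0135,110]]
  ]
}}

```text
time_s: 15.7
position: [0.5358, 0.0395, 0.0579]
eef_rot: [3.141, -0.0, 1.505]
wrist_force: [-0.3, -0.5, 0.7]
width: 0.649
gripper_force: 63.6
```

>>> {"api": "arm_command", "payload": {
  "motion": [
    [[0,0,0,0,0,0.001,80],[0,0,0,0,0,0.001,40],[0,0,0,0,0,0.001,20],[0,0,0,0,0,0.001,20],[0,0,0,0,0,-0.03,20],[0,0,0,0,0,-0.08,20],[0,0,0,0.03,0,-0.12,128],[0,0,0,0.08,0,-0.14,255]]
  ]
}}

```text
time_s: 16.7
position: [0.5416, 0.1196, 0.2006]
eef_rot: [3.138, -0.001, 1.503]
wrist_force: [1.3, 0.9, -0.5]
width: 0.507
gripper_force: 0.0
```

```bash
python3 - <<'E'
from dark import *
o=bot.get_obs();print(o['position'],o['eef_rot'],o['width'])
for n,f in(('scene','s5'),('side','d5')):
    c=save(n,f);W=cloud(c)
    n_,l,s,ce=cv2.connectedComponentsWithStats(((W[...,2]>.097)&(W[...,2]<.112)&(abs(W[...,0]-.54)<.06)&(W[...,1]<.085)&(W[...,1]>-.2)).astype(np.uint8))
    for i in range(1,n_):
        if s[i,4]>20: p=W[l==i];r=cv2.minAreaRect((p[:,:2]*1000).astype(np.float32));print(f,s[i],r,p[:,2].mean())
    dark(c,f,(.51,.63,.09,.25),(.07,.106),60)
cv2.imwrite('pics/v5.png',np.hstack([crop('s5',185,110,315,230,3),crop('d5',190,140,310,260,3)]))
E
```

```text
[0.54158938 0.11958427 0.20060817] [ 3.13848523e+00 -5.87791481e-04  1.50263417e+00] 0.5073565822753496
s5 [193 159  59  37 789] ((534.3865356445312, -32.067474365234375), (187.866455078125, 60.5022087097168), 86.59066009521484) 0.10355549029940771
s5 [262 148  11  14 103] [0.542 0.13  0.07 ] [0.561 0.179 0.105] [0.55  0.155 0.088]
s5 [249 158   7   5  16] [0.517 0.098 0.073] [0.547 0.102 0.09 ] [0.528 0.101 0.084]
s5 [256 158   7   6  12] [0.523 0.098 0.07 ] [0.571 0.134 0.095] [0.539 0.125 0.077]
s5 [266 162   8   9  41] [0.569 0.097 0.077] [0.612 0.131 0.098] [0.599 0.106 0.089]
d5 [ 229  181   61   45 1034] ((529.3846435546875, -35.130409240722656), (189.97764587402344, 62.252872467041016), 86.25654602050781) 0.10219667997073123
d5 [214 166   8  12  62] [0.535 0.131 0.07 ] [0.541 0.173 0.103] [0.538 0.153 0.088]
d5 [240 172   6   3  10] [0.582 0.098 0.088] [0.595 0.105 0.093] [0.588 0.101 0.091]
```

View pics/v5.png

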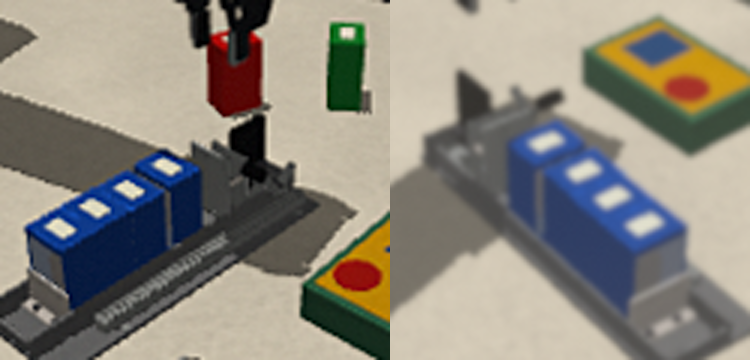

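The carton stands in the lane in line with the row, with a gap of about 9 mm in front of it. The pawl is still out, with its knob at about (0.594,0.107). Next I'll push the knob back from its front side.

>>> {"api": "arm_command", "payload": {
  "motion": [
    [[0,0,0,-0.02,0.03,0,255],[0,0,0,-0.038,0.053,0,255],[0,0,0,-0.038,0.053,0.02,255],[0,0,0,-0.038,0.053,0.07,255],[0,0,0,-0.038,0.053,0.118,255],[0,0,0,-0.038,0.053,0.118,255],[0,0,0,-0.03,0.053,0.118,255],[0,0,0,-0.024,0.053,0.118,255]]
  ]
}}

```text
time_s: 17.8
position: [0.5932, 0.0925, 0.0823]
eef_rot: [3.138, -0.0, 1.505]
wrist_force: [-1.9, -2.8, 3.1]
width: 0.003
gripper_force: 1.9
```

>>> {"api": "arm_command", "payload": {
  "motion": [
    [[0,0,0,0.008,0,0,255],[0,0,0,0.016,0,0,255],[0,0,0,0.024,0,0,255],[0,0,0,0.032,0,0,255],[0,0,0,0.04,0,0,255],[0,0,0,0.048,0,0,255],[0,0,0,0.054,0,0,255],[0,0,0,0.06,0,0,255]]
  ]
}}

```text
time_s: 18.8
position: [0.5963, 0.1522, 0.0798]
eef_rot: [-3.142, -0.0, 1.505]
wrist_force: [-0.4, -0.4, 1.0]
width: 0.001
gripper_force: 0.0
```

```bash
python3 - <<'E'
from dark import *
for n,f in(('scene','s6'),('side','d6')):
    dark(save(n,f),f,(.51,.63,.09,.25),(.07,.106),60)
E
```

```text
s6 [263 149  12  11  95] [0.542 0.136 0.07 ] [0.586 0.186 0.105] [0.552 0.159 0.089]
s6 [283 153   7   6  29] [0.594 0.18  0.086] [0.618 0.188 0.101] [0.608 0.183 0.093]
s6 [251 157   6   8  28] [0.516 0.105 0.071] [0.545 0.113 0.092] [0.531 0.109 0.082]
s6 [258 157   4   4   8] [0.523 0.109 0.07 ] [0.556 0.141 0.095] [0.536 0.132 0.079]
s6 [275 157   2   6   7] [0.593 0.14  0.084] [0.599 0.143 0.105] [0.597 0.141 0.095]
s6 [278 158   5   5  21] [0.598 0.142 0.074] [0.614 0.175 0.105] [0.608 0.148 0.096]
d6 [212 165   9  12  62] [0.534 0.138 0.07 ] [0.542 0.181 0.103] [0.539 0.161 0.088]
```

>>> {"api": "arm_command", "payload": {
  "motion": [
    [[0,0,0,-0.002,0,-0.04,255],[0,0,0,-0.002,0,-0.075,255],[0,0,0,0.03,-0.03,-0.075,255],[0,0,0,0.0575,-0.0535,-0.075,255],[0,0,0,0.0575,-0.0535,-0.075,255],[0,0,0,0.0575,-0.0535,-0.04,255],[0,0,0,0.0575,-0.0535,0.002,255],[0,0,0,0.0575,-0.0535,0.002,255]]
  ]
}}

```text
time_s: 19.9
position: [0.5454, 0.2116, 0.075]
eef_rot: [-3.137, 0.002, 1.504]
wrist_force: [-0.4, 0.0, -0.2]
width: 0.002
gripper_force: 0.0
```

```bash
python3 - <<'E'
from dark import *
o=bot.get_obs();print(o['position'],o['wrist_force'])
for n,f in(('scene','s7'),('side','d7')):
    dark(save(n,f),f,(.51,.63,.09,.25),(.07,.106),60)
cv2.imwrite('pics/v7.png',np.hstack([crop('s7',205,110,305,210,4),crop('d7',190,130,290,230,4)]))
E
```

```text
[0.54543119 0.21162895 0.07497301] [-0.43195614  0.00455838 -0.17799273]
s7 [263 144  13  16 115] [0.534 0.142 0.071] [0.554 0.206 0.105] [0.55  0.167 0.09 ]
s7 [277 145   4   7  22] [0.552 0.203 0.081] [0.563 0.214 0.105] [0.557 0.207 0.094]
s7 [283 153   7   6  32] [0.594 0.178 0.086] [0.616 0.189 0.1  ] [0.606 0.184 0.094]
s7 [258 157   5   4   6] [0.521 0.137 0.071] [0.543 0.143 0.076] [0.531 0.14  0.073]
s7 [251 158   7   5   9] [0.521 0.106 0.081] [0.547 0.111 0.088] [0.535 0.108 0.085]
d7 [225 158   5   3   7] [0.59  0.18  0.093] [0.602 0.186 0.097] [0.595 0.182 0.095]
d7 [210 163  11  14  83] [0.535 0.14  0.07 ] [0.544 0.19  0.102] [0.539 0.164 0.089]
```

View pics/v7.png

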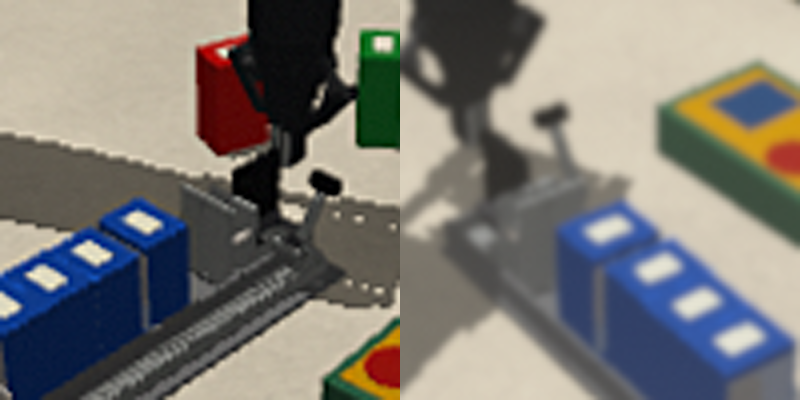

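The pawl is in: its lever leans back, knob at left crop px (325,182). The finger is behind the fin, so I'll push forward.

>>> {"api": "arm_command", "payload": {
  "motion": [
    [[0,0,0,-0.006,0,0,255],[0,0,0,-0.012,0,0,255],[0,0,0,-0.018,0,0,255],[0,0,0,-0.024,0,0,255],[0,0,0,-0.031,0,0,255],[0,0,0,-0.038,0,0,255],[0,0,0,-0.045,0,0,255],[0,0,0,-0.05,0,0,255]]
  ]
}}

```text
time_s: 21.0
position: [0.5432, 0.1623, 0.0777]
eef_rot: [-3.141, 0.0, 1.505]
wrist_force: [1.1, 3.4, 2.6]
width: -0.0
gripper_force: 1.8
```

>>> {"api": "arm_command", "payload": {
  "motion": [
    [[0,0,0,-0.002,0,0,255],[0,0,0,-0.004,0,0,255],[0,0,0,-0.006,0,0,255],[0,0,0,-0.008,0,0,255],[0,0,0,-0.01,0,0,255],[0,0,0,-0.012,0,0,255],[0,0,0,-0.012,0,0,255],[0,0,0,-0.012,0,0,255]]
  ]
}}

```text
time_s: 22.0
position: [0.5425, 0.1506, 0.0777]
eef_rot: [-3.141, 0.0, 1.505]
wrist_force: [-0.3, -0.6, 0.5]
width: 0.003
gripper_force: 0.0
```

```bash
cat > chk.py <<'E'
from dark import *
import sys
k=sys.argv[1]
for n,f in(('scene','s'+k),('side','d'+k)):
    c=save(n,f);W=cloud(c);im=c['color'].astype(int)
    p=W[(W[...,2]>.097)&(W[...,2]<.112)&(abs(W[...,0]-.54)<.04)&(W[...,1]<.085)&(W[...,1]>-.2)&(im[...,2]-im[...,0]>25)]
    print(f,np.round(cv2.minAreaRect((p[:,:2]*1000).astype(np.float32))[:2],1))
    dark(c,f,(.51,.63,.04,.25),(.07,.106),60)
print(bot.get_obs()['wrist_force'])
E
python3 chk.py 8
```

```text
s8 [[534.5 -36.2]
 [180.   61.7]]
s8 [251 150  18  17 145] [0.53  0.084 0.07 ] [0.559 0.154 0.105] [0.547 0.117 0.09 ]
s8 [270 160   8   7  35] [0.588 0.119 0.084] [0.613 0.131 0.104] [0.602 0.124 0.096]
d8 [[530.7 -38.9]
 [181.6  59.5]]
d8 [236 166   6   3  10] [0.583 0.118 0.097] [0.599 0.126 0.101] [0.59  0.122 0.099]
d8 [221 172  12  14  95] [0.531 0.084 0.07 ] [0.54  0.134 0.103] [0.535 0.108 0.088]
[ 0.44731027 -0.3010684  -0.42818299]
```

>>> {"api": "arm_command", "payload": {
  "motion": [
    [[0,0,0,-0.001,0,0,255],[0,0,0,-0.002,0,0,255],[0,0,0,-0.003,0,0,255],[0,0,0,-0.004,0,0,255],[0,0,0,-0.005,0,0,255],[0,0,0,-0.006,0,0,255],[0,0,0,-0.006,0,0,255],[0,0,0,-0.006,0,0,255]]
  ]
}}

```text
time_s: 23.1
position: [0.5422, 0.1451, 0.0778]
eef_rot: [3.142, -0.001, 1.505]
wrist_force: [0.9, 5.1, -1.9]
width: -0.001
gripper_force: 2.6
```

>>> {"api": "arm_command", "payload": {
  "motion": [
    [[0,0,0,-0.001,0,0,255],[0,0,0,-0.002,0,0,255],[0,0,0,-0.003,0,0,255],[0,0,0,-0.004,0,0,255],[0,0,0,-0.004,0,0,255],[0,0,0,-0.004,0,0,255],[0,0,0,-0.004,0,0,255],[0,0,0,-0.004,0,0,255]]
  ]
}}

```text
time_s: 24.1
position: [0.5419, 0.1412, 0.0778]
eef_rot: [3.142, -0.001, 1.505]
wrist_force: [1.4, 5.6, -0.9]
width: 0.002
gripper_force: 2.8
```

>>> {"api": "arm_command", "payload": {
  "motion": [
    [[0,0,0,-0.001,0,0,255],[0,0,0,-0.002,0,0,255],[0,0,0,-0.004,0,0,255],[0,0,0,-0.005,0,0,255],[0,0,0,-0.007,0,0,255],[0,0,0,-0.008,0,0,255],[0,0,0,-0.008,0,0,255],[0,0,0,-0.008,0,0,255]]
  ]
}}

```text
time_s: 25.1
position: [0.5414, 0.1333, 0.0778]
eef_rot: [3.142, -0.001, 1.505]
wrist_force: [0.7, 6.3, -1.4]
width: -0.0
gripper_force: 3.5
```

```bash
python3 - <<'E'
from h import *
F=[]
for i in range(6): bot.capture('side');F.append(bot.get_obs()['wrist_force'])
print(np.mean(F,0),np.std(F,0))
E
```

```text
[ 0.61196442  7.00098876 -1.10376077] [0.34633895 0.38537427 0.46111933]
```

>>> {"api": "arm_command", "payload": {
  "motion": [
    [[0,0,0,-0.001,0,0,255],[0,0,0,-0.002,0,0,255],[0,0,0,-0.003,0,0,255],[0,0,0,-0.004,0,0,255],[0,0,0,-0.004,0,0,255],[0,0,0,-0.004,0,0,255],[0,0,0,-0.004,0,0,255],[0,0,0,-0.004,0,0,255]]
  ]
}}

```text
time_s: 26.4
position: [0.5411, 0.1295, 0.0778]
eef_rot: [3.142, -0.001, 1.505]
wrist_force: [1.0, 7.9, -1.6]
width: -0.001
gripper_force: 4.1
```

>>> {"api": "arm_command", "payload": {
  "motion": [
    [[0,0,0,0.002,0,0,255],[0,0,0,0.004,0,0,255],[0,0,0,0.006,0,0,255],[0,0,0,0.008,0,0,255],[0,0,0,0.01,0,0,255],[0,0,0,0.012,0,0,255],[0,0,0,0.016,0,0,255],[0,0,0,0.03,0,0,255]]
  ]
}}

```text
time_s: 27.4
position: [0.5432, 0.1591, 0.0779]
eef_rot: [3.141, 0.0, 1.504]
wrist_force: [-0.1, -0.4, 0.5]
width: -0.001
gripper_force: 0.0
```

>>> {"api": "arm_command", "payload": {
  "motion": [
    [[0,0,0,0.01,0,0,255],[0,0,0,0.03,0,-0.02,255],[0,0,0,0.05,0,-0.06,255],[0,0,0,0.07,0,-0.1,255],[0,0,0,0.08,0,-0.13,255],[0,0,0,0.08,0,-0.13,255],[0,0,0,0.08,0,-0.13,255],[0,0,0,0.08,0,-0.13,255]]
  ]
}}

```text
time_s: 28.4
position: [0.548, 0.2386, 0.207]
eef_rot: [-3.14, 0.001, 1.505]
wrist_force: [-0.1, 0.4, -0.6]
width: 0.001
gripper_force: 0.0
```

```bash
python3 chk.py 9; python3 - <<'E'
from h import *
cv2.imwrite('pics/v9.png',np.hstack([crop('s9',195,120,295,220,4),crop('d9',205,150,305,250,4)]))
E
```

```text
s9 [[534.9 -37.4]
 [178.4  60.5]]
s9 [248 155  13  14 122] [0.536 0.049 0.071] [0.56  0.123 0.105] [0.546 0.096 0.09 ]
s9 [269 161   8   7  36] [0.589 0.113 0.082] [0.615 0.127 0.1  ] [0.601 0.118 0.093]
d9 [[530.2 -38.7]
 [179.4  58.9]]
d9 [237 169   6   3  12] [0.584 0.116 0.089] [0.6   0.121 0.096] [0.59  0.117 0.093]
d9 [224 175  11  13  87] [0.53  0.072 0.07 ] [0.539 0.121 0.102] [0.535 0.098 0.088]
[ 0.38489101  0.34440968 -0.0234625 ]
```

View pics/v9.png

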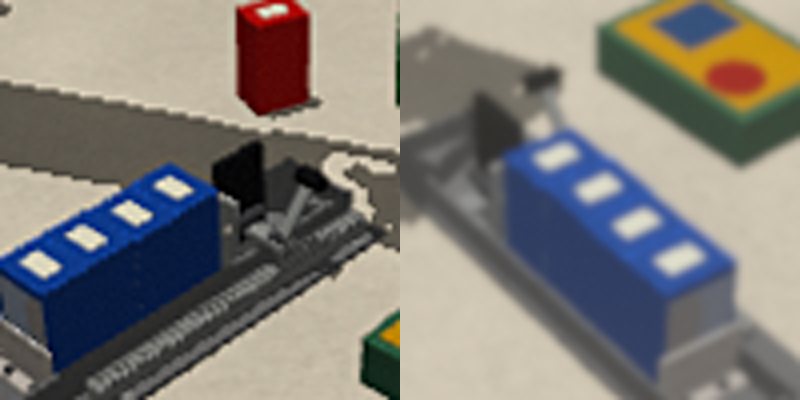

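The four cartons stand tight in a row, and the pawl is in with its lever back (knob at left crop px (315,177)). The follower has settled about 10–12 mm forward of where it stood, unloaded, before it pressed on the row, so the plate is partly compressed. The arm is clear, so I'll hand in.

```bash
python3 -c "
from station import bot
print(bot.hand_in())"
```

```text
the job is handed in; nothing more can be done
None
```

The job is handed in, with no verdict returned: the spare carton stands behind the other three with its window to the front, and the pawl is in with the sprung plate pressing on the row, by my estimate at 4.5–6 N (not measured directly after letting go).

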